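# Snap the case shut, lift the sagging bolt over its bent keeper, hold the gate ajar

### The job

The open lid of the spares case is in the gate's way: first press the lid shut until it clicks home. Then take the ball knob of the gate's bolt, lift the sagging bolt over the bent lip of its keeper while pulling it back clear - do not wrench it against the keeper - and swing the gate towards you about a hand's width open (around 110 mm at its latch edge). The gate closes by itself, so finish while still holding it there, keeping the bolt drawn and leaving the other things on the bench where they are.

Things in the scene. Friction and masses are not known exactly. Their poses are not given: they have to be found in the camera images.
- guard: Grey steel bench guard, fixed: a barred fence 225 mm high, 580 mm wide, with a gate in its middle, before a pipe rotator. Origin at table level in the middle of the gate opening; -x is the outward normal of the shut gate (towards the robot), +y runs along the shut gate from latch post to hinge post. Posts (25 mm square) centred at y = +150 mm (hinge) and -150 mm (latch).
- gate_leaf: The gate: frame of 20 mm square tube with bars, 260 mm from hinge axis to latch edge, lower edge 75 mm and upper edge 225 mm above the table. Origin on the hinge axis at table level (guard frame x = 0, y = +135 mm); -y points from hinge to latch edge, -x is its outward normal. The bolt is on its outer face.
- gate (a joint): Swing of the gate about its vertical hinge, rad: 0 shut, grows as it opens towards the robot (guard's -x), up to 1.2. A closer spring pulls it shut with 1.1 to 1.6 N at the knob. The bolt's nose behind the keeper keeps it shut. 0.42 rad is about 110 mm at the latch edge. An open case lid stands in its swing and stops it at about 0.2 to 0.3.
- gate_hinge (a point): Point on the gate's vertical hinge axis, 205 mm above the table (level of the bolt).
- gate_edge (a point): Top of the gate's latch edge, 225 mm above the table.
- bolt (a joint): How far the bolt is drawn along the gate away from the keeper, m: 0 thrown, 0.042 fully drawn; it starts between 0 and 0.006. From about 10 mm on its nose meets the bent lip unless lifted; from 24 mm on the nose is clear of the keeper. Sliding friction 1.2 N; it stays where it is put.
- sag (a joint): Tilt of the bolt about its loose rear barrel, rad: 0 hanging (its weight, about 2 N at the knob, always brings it back), up to 0.17 lifted. The nose passes over the lip from about 0.10 on. The axis is level, normal to the gate, through the point 130 mm from the hinge axis along the gate, 34 mm before the gate's middle plane, 205 mm above the table.
- knob (a point): Centre of the bolt's black ball knob, 30 mm across, on a 10 mm stem standing up from the bolt rod. With the bolt thrown it is 95 mm from the tilt axis towards the latch edge, 55 mm above the rod, about 254 mm above the table, 34 mm before the gate's middle plane, clear above the gate. Lifting by 0.12 rad raises it about 11 mm and carries it about 6 mm back (away from the keeper).
- bolt_nose (a point): Lower end of the bolt's nose, a plate 8 mm thick, 14 mm wide, that hangs 22 mm below the rod's axis at the end of the 12 mm rod; thrown, it is 28 mm past the gate's latch edge.
- keeper: The keeper on the latch post, fixed: an open-topped J-shaped steel bracket, 32 mm long; its front ear keeps the nose from moving outwards, and its edge on the gate side is bent up into a lip 4 mm thick. Same frame as the guard.
- keeper_lip (a point): Middle of the top of the bent lip, 188 mm above the table, 12 mm past the gate's latch edge; the hanging nose reaches 15 mm below it.
- case: Grey sheet-steel torch-spares case, screwed to the bench before the gate, 110 x 160 x 50 mm (its own x, y, z) without lid. Origin under its centre. The lid is hinged at its +x side; its front, with a spring catch in the middle, looks to its -x. It stands about crosswise to the gate: its y axis points roughly to the gate.
- lid (a joint): Opening of the case lid, rad: 0 shut, 0.9 to 1.35 at the start; a stiff hinge lets it stay where it is left. It meets the spring catch at about 0.10 and needs about 5 N straight down near its free edge to snap past it to 0; below 0.03 it is home.
- lid_hinge (a point): Middle of the lid's hinge axis, 50 mm above the table; the axis runs along the case's y axis.
- lid_edge (a point): Middle of the lid's free edge, on its outer (upper) face, 118 mm from the hinge. The lid is 160 mm along the hinge and 8 mm thick; shut, its outer face is 58 mm above the table, flat.
- pipe_ring: Bystander: cut ring of dark steel pipe, 114 mm diameter, 45 mm high, lying flat. Origin under its centre.
- magnet_square: Bystander: L-shaped grey welding square, legs about 90 mm, 22 mm high.
- flange: Bystander: steel pipe flange, 110 mm diameter, 32 mm high. Origin under its centre.
- spray_can: Bystander: white spray can, 64 mm diameter, 170 mm high. Origin under its centre.
- spanner: Bystander: spanner, 200 mm long, lying.
- hammer: Bystander: hammer, 240 mm long, lying.
- wire_brush: Bystander: wire brush, 200 mm long, lying.

How it is judged:
On the way, in this order (a step that is already met when the one before it is completed fails the run):
1. the lid of the spares case is clicked shut, with the gate still closed and bolted (value of joint lid below 0.03 rad and value of joint gate below 0.06 rad), for 0.2 s.
2. the bolt is lifted over the keeper's lip and drawn back clear of the keeper, with the gate still closed (value of joint bolt above 0.024 m and value of joint gate below 0.15 rad), for 0.1 s.
At the end, for the whole second after the job is handed in: Through the last second: lid shut (below 0.03 rad), bolt drawn over 20 mm, gate still (under 0.05 rad/s) between 0.30 and 0.56 rad open (78 to 144 mm at its latch edge), and the fingers still holding it (over 0.5 N on the gate, its bolt or knob) (value of joint lid below 0.03 rad and value of joint bolt above 0.02 m and value of joint gate between 0.3 and 0.56 rad and velocity of joint gate between -0.05 and 0.05 rad/s and contact force between the fingers and gate_leaf above 0.5 N); the arm keeps its last pose, push and grip.
It fails at once if the bolt is wrenched against the keeper with more than 30 N (contact force between gate_leaf and keeper above 30 N).
It fails at once if a bystander on the bench is moved by more than 30 mm (distance of any of pipe_ring, magnet_square, flange, spray_can, spanner, hammer, wire_brush from where it was at the start of the episode above 0.03 m).
It also fails if it takes over 56 s, if anything falls off the work surface, if the arm or the gripper's body presses on something with over 40 N, if the wrist force passes 120 N, or if a joint passes its speed limit or range.

### The arm

A 6-joint arm with a two-finger parallel gripper is mounted at the origin on the work surface. World frame = base frame: x ahead of the robot, y to its left, z up, the work surface at z = 0. Lengths are in m, angles in rad, forces in N, time in s.
With the tool pointing down it reaches from about 0.375 to 0.975 m from the base axis. Payload 3.8 kg.
Tool frame: the origin (TCP) lies at the very end of the fingers, on their centre line; the grasp point (between the pads) lies 19 mm behind it (r.pinch_z is the distance from the TCP to the grasp point, in m); z points along the fingers, y is the line along which they close (so a half turn about z gives the same grasp; the last joint's range is limited). The gripper opens to 88 mm and grips with 3 to 60 N. Pads are 18 mm wide; open, the fingers measure 123 mm over their backs; the gripper's body (75 mm by 187 mm) begins 45 mm behind the grasp point.
Start: joints at [-1.369, 0.264, 1.604, -0, 1.274, -0.037], TCP at [0.16, -0.656, 0.239] pointing down, gripper open.
Joint ranges: [-2.63, 2.63], [-0.94, 2.18], [0.31, 2.57], [-1.31, 4.45], [0, 2.66], [-2.55, 2.55]. Speed limits (rad/s): [2.57, 2.57, 3.14, 3.14, 3.14, 3.14].

### API

Orientations are given as a unit quaternion [w, x, y, z].
In Python, from cell import monitor, vision, workorder, models, r gives the robot as it stands.
- The arm moves only by the tool step_arm, never from a script. Its argument "commands" is a list of rows, each a list of 5 numbers: the shift along the world's x, y, z scaled (see below), then the turn about the world's z scaled (see below), then the opening, from 0 (shut) to 1 (fully open). A call has exactly 5 rows; each row shifts and turns the commanded pose from where the row before left it; what a row does not reach is not made up. The controller multiplies each number of a shift by 3 cm and each number of a turn by 0.1 rad. A row lasts 1/12 s, in which the tool goes at most 41.7 mm and 7.16 degrees, less where a joint would pass 70% of its speed; a pose out of reach is approached as far as the arm can. A call with a number of a shift or a turn outside -1 to 1 is refused whole. A call with a gripper value outside its range is refused whole. The fingers move at their own pace and stop on an object; the grip force is fixed at half the most. Time passes only in rows, so rows that do not move let the fingers close, or fill a call up. It gives the time, the measured TCP pose, the force, the opening and the grip force at its end, in the units of the state.
- monitor.get_state(): the state, without advancing time (a new reading comes with each control period).
- vision.snapshot(name): name is "scene" or "top" or "wrist"; returns (picture, depth): 420x560x3 uint8, blue, green, red; 420x560 float32, m along the optical axis (not along the pixel's ray), 0 where there is no reading.
- vision.get_calibration(name): a dict with "intrinsics" (3x3 intrinsics, pixels), "distortion" ([k1, k2, p1, p2, k3] as OpenCV has them; the pictures are not rectified), "eye" and "orientation" of the camera in the world; the wrist camera has in their place "hand_eye" (4x4, takes a point from camera to tool coordinates, whose origin is the TCP and whose axes are the flange's). Camera axes: x right, y down, z forward; pixel columns grow to the right and rows downward; lengths in m; the calibration is good to about 2 mm. A picture is of the moment at which its call begins: read the wrist's pose just before it. get_calibration takes no time and is no camera call.
- workorder.job_done(): hands the job in; it is judged then, once.
Trained networks look in the newest picture that a camera, given by its name, has taken for a name from the list of things; names that differ only in an ending like _2 or _b are one class to them, and where a whole thing is asked for, a point or a joint stands for the part that bears it (a point fixed in the world has none). Each returns a list of dicts, best first, with "p" (0 to 1); they miss things now and then, are a little off and sometimes report something else, mostly with a low value. They report only what shows in the picture. A call takes as long as a camera call.
- models.search_frame(query, camera): "box" ([centre column, centre row, width, height] in pixels, round what is visible of it).
- models.spot_point(query, camera): "position" ([column, row] in pixels: a listed point, or the origin of a listed thing).
The state is a dict: "clock": time; "joint_positions": joint angles; "joint_velocities": joint speeds; "joint_efforts": joint torques, N m; "eef_pos": TCP position; "tool_rot": TCP orientation; "wrist_force": force on the tool from outside, world axes, zero at the start; "moment": the same for the moment, N m; "grip_width": finger opening in m; "grasp_force": force on a finger pad.
Only numpy, scipy, OpenCV 4.12 (cv2) and the standard library are available. Lean on these libraries where they do the work, as an engineer would, in place of code of your own. Each camera call takes 0.05 s, during which the arm holds its last target. There are 200 camera calls.

## Working session

There is one attempt and no reset: what is moved stays moved. The work goes in short steps, Python scripts to look and compute and a tool call to move; the robot and the scene stay as the last step left them, time stands still between calls to the robot, and variables do not carry over. Pictures are saved under pics/ and viewed, at most 10 in all, crops included, and the job is handed in when it is done.

Besides the shell and the picture viewer there is one more tool, called after "Call:" as name(argument=value, ...) on one line, values as JSON. step_arm: Moves the arm, as the interface text tells. Its arguments: {"type":"object","properties":{"commands":{"type":"array","items":{"type":"array","items":{"type":"number","minimum":-1,"maximum":1}}}},"required":["commands"]}

```bash
mkdir -p pics; cat > h.py <<'E'
import numpy as np, cv2
from scipy.spatial.transform import Rotation as R
from cell import monitor, vision, workorder, models, r
def quat(q): return R.from_quat([q[1],q[2],q[3],q[0]])
def cam(name):
    c=vision.get_calibration(name); K=np.array(c["intrinsics"]); D=np.array(c["distortion"])
    if name=="wrist":
        s=monitor.get_state(); H=np.array(c["hand_eye"]); q=quat(s["tool_rot"]).as_matrix()
        return K,D,q@H[:3,:3],q@H[:3,3]+np.array(s["eef_pos"])
    o=np.array(c["orientation"]); Rm=quat(o).as_matrix() if o.size==4 else o
    return K,D,Rm,np.array(c["eye"])
def ray(C,px):
    K,D,Rm,e=C; u=cv2.undistortPoints(np.array([[px]],float),K,D)[0,0]
    return Rm@np.array([u[0],u[1],1.]),e
def at_z(C,px,z):
    d,e=ray(C,px); return e+d*(z-e[2])/d[2]
def at_d(C,px,dep):
    d,e=ray(C,px); return e+d*dep
def proj(C,P):
    K,D,Rm,e=C; p=(np.atleast_2d(P)-e)@Rm
    return cv2.projectPoints(p,np.zeros(3),np.zeros(3),K,D)[0][:,0]
def med(d,px,k=2):
    x,y=int(round(px[0])),int(round(px[1])); w=d[max(y-k,0):y+k+1,max(x-k,0):x+k+1]; w=w[w>0]
    return float(np.median(w)) if w.size else 0
E
cat > a.py <<'E'
from h import *
np.set_printoptions(precision=3,suppress=True)
s=monitor.get_state(); print(s["clock"],s["eef_pos"],s["tool_rot"])
for n in ("scene","top"):
    C=cam(n); im,d=vision.snapshot(n); cv2.imwrite(f"pics/{n}0.png",im); np.save(n+"0.npy",d); print(n,C[3],C[2][:,2])
    for q in ("knob","gate_edge","gate_hinge","keeper_lip","bolt_nose","lid_edge","lid_hinge","case","guard","spray_can","pipe_ring","flange","magnet_square","hammer","spanner","wire_brush"):
        L=models.spot_point(q,n)[:1]
        for a in L:
            m=med(d,a["position"]); print(q,round(a["p"],2),np.round(a["position"]),at_d(C,a["position"],m) if m else None)
E
python3 a.py
```

```text
0.0 [ 0.16  -0.655  0.237] [-0.001  0.993  0.119 -0.   ]
scene [1.159 0.698 1.187] [-0.459 -0.496 -0.737]
knob 0.75 [218. 159.] [ 0.604 -0.118  0.26 ]
gate_edge 0.86 [202. 165.] [ 0.629 -0.157  0.226]
gate_hinge 0.62 [271. 220.] [0.607 0.096 0.212]
keeper_lip 0.59 [209. 168.] [ 0.622 -0.135  0.227]
bolt_nose 0.88 [204. 170.] [ 0.636 -0.139  0.227]
lid_edge 0.52 [274. 220.] [0.61  0.109 0.224]
lid_hinge 0.56 [245. 187.] [ 0.587 -0.028  0.217]
case 0.83 [261. 208.] [0.61  0.059 0.226]
guard 0.73 [241. 242.] [ 0.609 -0.027  0.   ]
spray_can 0.95 [169. 153.] [ 0.659 -0.277  0.203]
pipe_ring 0.73 [301. 237.] [0.59  0.185 0.214]
flange 0.38 [214. 180.] [ 0.636 -0.096  0.223]
magnet_square 0.88 [327. 273.] [0.506 0.215 0.017]
hammer 0.76 [434. 302.] [0.365 0.468 0.025]
spanner 0.77 [224. 140.] [ 0.379 -0.403  0.008]
wire_brush 0.68 [370. 367.] [0.623 0.474 0.021]
top [ 0.389 -0.018  1.85 ] [ 0.068  0.013 -0.998]
knob 0.71 [324. 178.] [ 0.598 -0.13   0.268]
gate_edge 0.63 [332. 170.] [ 0.63  -0.158  0.224]
gate_hinge 0.87 [251. 182.] [0.587 0.1   0.196]
keeper_lip 0.5 [340. 178.] [ 0.609 -0.186  0.202]
bolt_nose 0.7 [339. 179.] [ 0.605 -0.185  0.201]
lid_edge 0.66 [307. 217.] [ 0.482 -0.085  0.15 ]
lid_hinge 0.57 [322. 217.] [ 0.485 -0.139  0.087]
case 0.86 [310. 220.] [ 0.472 -0.097  0.154]
guard 0.76 [294. 180.] [ 0.597 -0.04   0.213]
spray_can 0.79 [410. 203.] [ 0.544 -0.445  0.075]
pipe_ring 0.75 [266. 222.] [0.468 0.057 0.002]
flange 0.92 [361. 208.] [ 0.526 -0.282  0.033]
magnet_square 0.74 [225. 208.] [0.513 0.202 0.024]
hammer 0.94 [154. 250.] [0.355 0.455 0.019]
spanner 0.53 [395. 252.] [ 0.372 -0.408  0.008]
wire_brush 0.82 [153. 178.] [0.613 0.469 0.017]
```

```bash
python3 -c "
import cv2
a=cv2.imread('pics/top0.png');cv2.imwrite('pics/topc.png',cv2.resize(a[120:300,190:430],None,fx=3.3,fy=3.3,interpolation=2))
a=cv2.imread('pics/scene0.png');cv2.imwrite('pics/scc.png',cv2.resize(a[90:290,130:370],None,fx=3,fy=3,interpolation=2))"
```

```text
(no output)
```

View pics/topc.png

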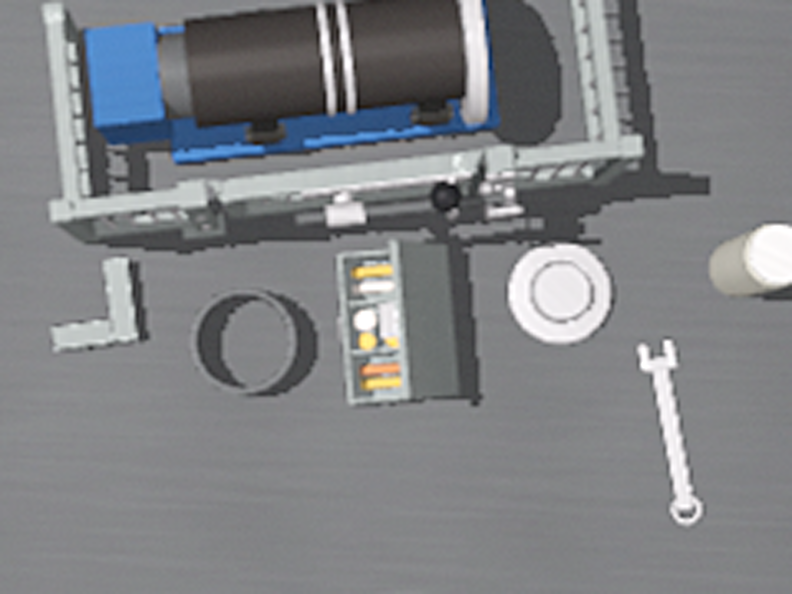

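View pics/scc.png

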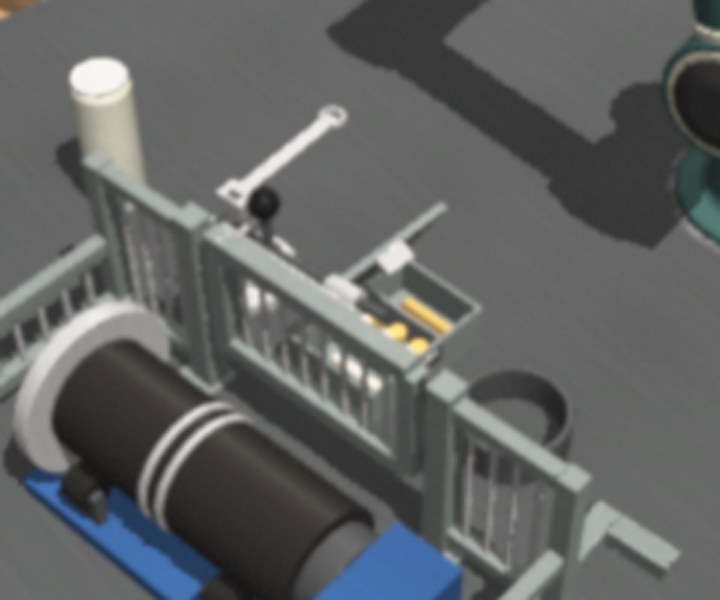

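The crops show the black knob at about (325,179) in the top picture. The case lid stands up with its hinge on the -y side (about column 322) and its free edge at about column 309. Next I'll fit the lid and gate from depth.

```bash
cat > b.py <<'E'
from h import *
np.set_printoptions(precision=3,suppress=True)
C=cam("top"); d=np.load("top0.npy")
v,u=np.mgrid[0:420,0:560]; uu=cv2.undistortPoints(np.stack([u,v],-1).reshape(-1,1,2).astype(float),C[0],C[1])[:,0]
P=(np.c_[uu,np.ones(len(uu))]*d.reshape(-1,1))@C[2].T+C[3]; P=P.reshape(420,560,3)
for row in (206,217,228,236): print(row,[tuple(np.round(P[row,c],3)) for c in range(292,338,4)])
# gate top
m=(abs(P[...,2]-.225)<.012)&(P[...,0]>.5)&(P[...,0]<.72)&(P[...,1]>-.14)&(P[...,1]<.09)&(v<190)
Q=P[m]; f=np.polyfit(Q[:,1],Q[:,0],1); res=Q[:,0]-np.polyval(f,Q[:,1]); k=abs(res)<.012; f=np.polyfit(Q[k,1],Q[k,0],1); print("gate x=",f,k.sum(),res.std())
m=(P[...,2]>.24)&(P[...,0]>.5)&(P[...,0]<.63)&(P[...,1]>-.2)&(P[...,1]<-.05); print("knob",P[m].mean(0),P[m].min(0),P[m].max(0),m.sum())
im=cv2.imread("pics/top0.png"); g=im.max(2); b=(g<40)&(u>316)&(u<333)&(v>170)&(v<188); print("black",u[b].mean(),v[b].mean(),b.sum(), at_z(C,(u[b].mean(),v[b].mean()),.256))
C2=cam("scene"); im2=cv2.imread("pics/scene0.png"); b=(im2.max(2)<45)&(u>208)&(u<226)&(v>149)&(v<167); p2=(u[b].mean(),v[b].mean()); print(p2,b.sum(),at_z(C2,p2,.254),proj(C2,at_z(C,(324.8,179.4),.254)))
m=(P[...,2]>.04)&(P[...,0]>.38)&(P[...,0]<.56)&(P[...,1]>-.17)&(P[...,1]<.0)&(v>192)
print("case",P[m].min(0),P[m].max(0))
E
python3 b.py
```

```text
206 [(np.float64(0.523), np.float64(-0.036), np.float64(0.054)), (np.float64(0.527), np.float64(-0.051), np.float64(0.009)), (np.float64(0.527), np.float64(-0.065), np.float64(0.019)), (np.float64(0.527), np.float64(-0.08), np.float64(0.014)), (np.float64(0.527), np.float64(-0.093), np.float64(0.027)), (np.float64(0.518), np.float64(-0.102), np.float64(0.15)), (np.float64(0.52), np.float64(-0.117), np.float64(0.122)), (np.float64(0.523), np.float64(-0.132), np.float64(0.092)), (np.float64(0.526), np.float64(-0.148), np.float64(0.061)), (np.float64(0.531), np.float64(-0.167), np.float64(0.001)), (np.float64(0.531), np.float64(-0.181), np.float64(-0.001)), (np.float64(0.531), np.float64(-0.196), np.float64(0.002))]
217 [(np.float64(0.485), np.float64(-0.037), np.float64(0.045)), (np.float64(0.488), np.float64(-0.052), np.float64(0.002)), (np.float64(0.487), np.float64(-0.066), np.float64(0.025)), (np.float64(0.488), np.float64(-0.081), np.float64(0.011)), (np.float64(0.481), np.float64(-0.089), np.float64(0.153)), (np.float64(0.481), np.float64(-0.102), np.float64(0.154)), (np.float64(
[... 1449 characters left out ...]
418), np.float64(-0.118), np.float64(0.144)), (np.float64(0.419), np.float64(-0.133), np.float64(0.116)), (np.float64(0.42), np.float64(-0.149), np.float64(0.081)), (np.float64(0.422), np.float64(-0.169), np.float64(0.007)), (np.float64(0.423), np.float64(-0.183), np.float64(0.004)), (np.float64(0.423), np.float64(-0.198), np.float64(0.004))]
gate x= [-0.124  0.609] 443 0.012231862372657127
knob [ 0.594 -0.131  0.265] [ 0.582 -0.144  0.25 ] [ 0.608 -0.119  0.273] 69
black 326.1333333333333 178.53333333333333 15 [ 0.597 -0.139  0.256]
(np.float64(217.3877551020408), np.float64(158.71428571428572)) 49 [ 0.6   -0.127  0.254] [[217.167 156.179]]
case [ 0.389 -0.165  0.041] [ 0.56  -0.018  1.85 ]
```

Call:
step_arm(commands=[[0.667, 0.967, 0, 0, 0], [0.667, 0.967, 0, 0, 0], [0.667, 0.967, 0, 0, 0], [0.667, 0.967, 0, 0, 0], [0.667, 0.967, 0, 0, 0]])

```text
clock: 2.12
eef_pos: [0.2603, -0.5095, 0.2388]
tool_rot: [0.0, 0.993, 0.119, 0.0]
wrist_force: [1.0, 0.3, 0.2]
grip_width: 0.057
grasp_force: 0.0
```

Call:
step_arm(commands=[[0.667, 0.967, 0, 0, 0], [0.667, 0.967, 0, 0, 0], [0.667, 0.967, 0, 0, 0], [0.667, 0.967, 0, 0, 0], [0.667, 0.967, 0, 0, 0]])

```text
clock: 2.53
eef_pos: [0.3604, -0.3643, 0.239]
tool_rot: [0.0, 0.993, 0.119, 0.0]
wrist_force: [0.1, -0.5, -0.8]
grip_width: 0.0237
grasp_force: 0.0
```

Call:
step_arm(commands=[[0.667, 0.967, 0, 0, 0], [0.667, 0.967, 0, 0, 0], [0.667, 0.967, 0, 0, 0], [0.667, 0.967, -0.3, 0, 0], [0.667, 0.967, -0.5, 0, 0]])

```text
clock: 2.95
eef_pos: [0.4619, -0.2199, 0.2168]
tool_rot: [0.001, 0.993, 0.119, 0.002]
wrist_force: [0.6, 0.2, 0.2]
grip_width: 0.0007
grasp_force: 0.0
```

Call:
step_arm(commands=[[0, 0, -0.9, 0, 0], [0, 0, -0.9, 0, 0], [0, 0.3, -0.9, 0, 0], [0, 0.8, 0, 0, 0], [0, 0.8, 0, 0, 0]])

```text
clock: 3.37
eef_pos: [0.458, -0.1627, 0.1313]
tool_rot: [-0.001, 0.993, 0.118, -0.002]
wrist_force: [0.5, 0.1, -0.2]
grip_width: 0.0004
grasp_force: 0.0
```

Call:
step_arm(commands=[[0, 0.5, 0, 0, 0], [0, 0.5, 0, 0, 0], [0, 0.5, 0, 0, 0], [0, 0.5, -0.1, 0, 0], [0, 0.5, -0.1, 0, 0]])

```text
clock: 3.78
eef_pos: [0.4602, -0.0883, 0.1282]
tool_rot: [0.0, 0.993, 0.119, 0.001]
wrist_force: [-0.2, -0.3, -0.4]
grip_width: 0.0001
grasp_force: 0.3
```

Call:
step_arm(commands=[[0, 0.3, -0.2, 0, 0], [0, 0.2, -0.3, 0, 0], [0, 0.1, -0.4, 0, 0], [0, 0, -0.4, 0, 0], [0, 0, -0.3, 0, 0]])

```text
clock: 4.2
eef_pos: [0.4593, -0.0704, 0.0783]
tool_rot: [-0.0, 0.993, 0.119, -0.0]
wrist_force: [-0.2, -0.0, 1.1]
grip_width: 0.0008
grasp_force: 0.3
```

Call:
step_arm(commands=[[0, 0.3, 0, 0, 0], [0, 0.1, -0.2, 0, 0], [0, 0, -0.2, 0, 0], [0, 0, -0.2, 0, 0], [0, 0, -0.15, 0, 0]])

```text
clock: 4.62
eef_pos: [0.4606, -0.0583, 0.0579]
tool_rot: [-0.0, 0.993, 0.119, 0.001]
wrist_force: [-11.8, 6.7, 46.1]
grip_width: 0.0006
grasp_force: 23.8
```

Call:
step_arm(commands=[[0, 0, 0.2, 0, 0], [0, 0, 0.8, 0, 0], [0, 0, 1, 0, 0], [0, 0, 1, 0, 0], [0, 0, 1, 0, 0]])

```text
clock: 5.03
eef_pos: [0.4595, -0.0588, 0.1781]
tool_rot: [0.0, 0.993, 0.119, -0.0]
wrist_force: [0.6, -0.2, -1.2]
grip_width: 0.0007
grasp_force: 0.0
```

Call:
step_arm(commands=[[0, 0, 1, 0, 0.6], [0, -0.3, 1, 0, 0.6], [0, -0.3, 1, 0, 0.6], [0, -0.3, 0.5, 0, 0.6], [0, 0, 0, 0, 0.6]])

```text
clock: 5.45
eef_pos: [0.4625, -0.0875, 0.287]
tool_rot: [0.002, 0.993, 0.119, 0.004]
wrist_force: [0.7, -0.9, -0.2]
grip_width: 0.0314
grasp_force: 0.0
```

```bash
cat > c.py <<'E'
from h import *
np.set_printoptions(precision=3,suppress=True)
s=monitor.get_state(); print(s["clock"],s["eef_pos"],s["wrist_force"])
C=cam("wrist"); im,d=vision.snapshot("wrist"); cv2.imwrite("pics/w1.png",im)
for q in ("knob","lid_edge","gate_edge","bolt_nose","keeper_lip"):
    for a in models.spot_point(q,"wrist")[:1]:
        m=med(d,a["position"],1); print(q,round(a["p"],2),np.round(a["position"]),at_d(C,a["position"],m))
v,u=np.mgrid[0:420:1,0:560:1]; uu=cv2.undistortPoints(np.stack([u,v],-1).reshape(-1,1,2).astype(float),C[0],C[1])[:,0]
P=(np.c_[uu,np.ones(len(uu))]*d.reshape(-1,1))@C[2].T+C[3]
ok=d.ravel()>0; P=P[ok]
m=(abs(P[:,0]-.46)<.06)&(P[:,1]>-.14)&(P[:,1]<-.05)&(P[:,2]>.035)&(P[:,2]<.12); Q=P[m]
print("lid plane z=a y+b x+c", np.linalg.lstsq(np.c_[Q[:,1],Q[:,0],np.ones(len(Q))],Q[:,2],rcond=None)[0] if len(Q) else 0,len(Q),np.median(Q[:,2]) if len(Q) else 0)
m=(P[:,2]>.242)&(P[:,2]<.28)&(P[:,0]>.56)&(P[:,0]<.64)&(P[:,1]>-.18)&(P[:,1]<-.08)
print("knob",m.sum(),P[m].mean(0) if m.any() else 0, P[m].min(0) if m.any() else 0,P[m].max(0) if m.any() else 0)
E
python3 c.py
```

```text
5.45 [ 0.462 -0.088  0.287] [ 0.7   -0.914 -0.218]
knob 0.87 [418.  34.] [ 0.594 -0.125  0.267]
lid_edge 0.57 [244. 161.] [ 0.483 -0.033  0.059]
gate_edge 0.29 [334. 177.] [ 0.483 -0.164  0.   ]
keeper_lip 0.6 [437.  67.] [ 0.601 -0.168  0.201]
lid plane z=a y+b x+c [-0.    -0.001  0.059] 5942 0.05825457181257995
knob 3045 [ 0.595 -0.128  0.263] [ 0.582 -0.145  0.246] [ 0.612 -0.116  0.27 ]
```

View pics/w1.png

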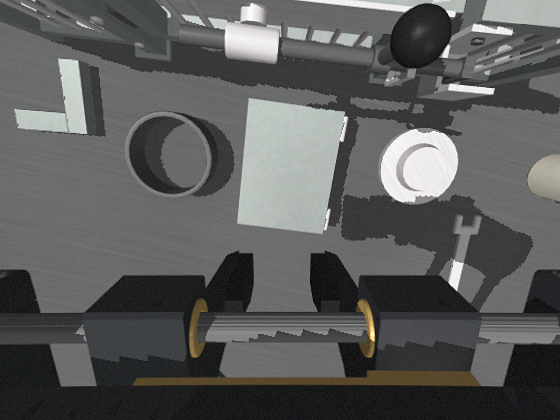

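The wrist picture shows the lid flat and shut (outer face at 58 mm) and the knob at (420,35). The knob is at about (0.596, -0.130, 0.255), so I'll approach it from above.

Call:
step_arm(commands=[[0.3, -0.2, 1, 0, 0.75], [1, -0.3, 0, 0, 0.75], [1, -0.3, 0, 0, 0.75], [1, -0.3, 0, 0, 0.75], [1, -0.3, 0, 0, 0.75]])

```text
clock: 6.17
eef_pos: [0.5896, -0.1275, 0.3106]
tool_rot: [-0.0, 0.993, 0.119, -0.001]
wrist_force: [0.5, 0.2, 0.0]
grip_width: 0.0662
grasp_force: 0.0
```

```bash
cat > d.py <<'E'
from h import *
np.set_printoptions(precision=3,suppress=True)
s=monitor.get_state(); print(s["clock"],s["eef_pos"],s["grip_width"])
for n in ("wrist","scene"):
    C=cam(n); im,d=vision.snapshot(n); cv2.imwrite(f"pics/{n}2.png",im)
    for a in models.spot_point("knob",n)[:1]:
        print(n,a["p"],np.round(a["position"]),at_z(C,a["position"],.255),med(d,a["position"],1) and at_d(C,a["position"],med(d,a["position"],1)))
    print(proj(C,np.array([.596,-.13,.255])))
E
python3 d.py
```

```text
6.1667 [ 0.59  -0.127  0.311] 0.06621032676775186
[[288.325 224.505]]
scene 0.8 [216. 155.] [ 0.594 -0.14   0.255] [ 0.602 -0.128  0.268]
[[217.785 157.073]]
```

View pics/wrist2.png

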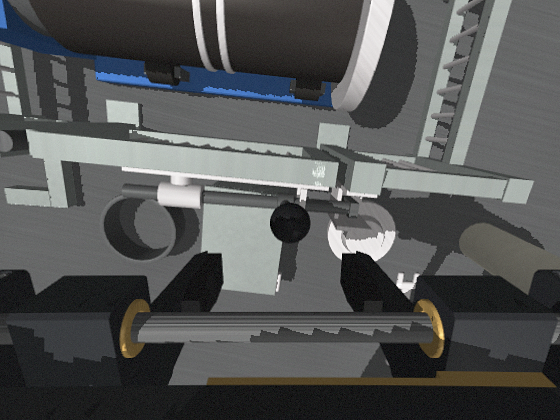

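The knob shows at (290,221), within 2 mm of the prediction. I'll go down and close on it.

Call:
step_arm(commands=[[0.1, -0.1, -0.6, 0, 0.75], [0.1, 0, -0.6, 0, 0.75], [0.05, 0, -0.6, 0, 0.75], [0, 0, -0.45, 0, 0.75], [0, 0, -0.2, 0, 0.75]])

```text
clock: 6.78
eef_pos: [0.5938, -0.1298, 0.236]
tool_rot: [-0.001, 0.993, 0.119, -0.002]
wrist_force: [0.2, 0.3, -0.0]
grip_width: 0.066
grasp_force: 0.0
```

Call:
step_arm(commands=[[0, 0, 0, 0, 0.3], [0, 0, 0, 0, 0.3], [0, 0, 0, 0, 0.25], [0, 0, 0, 0, 0.1], [0, 0, 0, 0, 0.1]])

```text
clock: 7.2
eef_pos: [0.5969, -0.1309, 0.24]
tool_rot: [0.0, 0.993, 0.119, 0.001]
wrist_force: [-0.2, -0.0, -0.1]
grip_width: 0.0348
grasp_force: 0.0
```

Call:
step_arm(commands=[[0, 0, -0.08, 0, 0], [0, 0, 0, 0, 0], [0, 0, 0, 0, 0], [0, 0, 0, 0, 0], [0, 0, 0, 0, 0]])

```text
clock: 7.62
eef_pos: [0.5973, -0.1312, 0.2383]
tool_rot: [0.001, 0.993, 0.119, 0.001]
wrist_force: [0.1, -1.1, 4.6]
grip_width: 0.0287
grasp_force: 30.0
```

Call:
step_arm(commands=[[0, 0.04, 0.1, 0, 0], [0, 0.04, 0.1, 0, 0], [0, 0.04, 0.1, 0, 0], [-0.02, 0.04, 0.1, 0, 0], [0, 0.04, 0.05, 0, 0]])

```text
clock: 8.03
eef_pos: [0.595, -0.1244, 0.2487]
tool_rot: [-0.0, 0.993, 0.119, -0.001]
wrist_force: [1.9, -0.3, -8.3]
grip_width: 0.0283
grasp_force: 30.0
```

Call:
step_arm(commands=[[0, 0.05, 0.05, 0, 0], [-0.01, 0.06, 0, 0, 0], [-0.01, 0.06, 0, 0, 0], [0, 0, 0, 0, 0], [0, 0, 0, 0, 0]])

```text
clock: 8.45
eef_pos: [0.5949, -0.1192, 0.2511]
tool_rot: [-0.0, 0.993, 0.119, -0.0]
wrist_force: [1.1, -0.4, -7.9]
grip_width: 0.0288
grasp_force: 30.0
```

```bash
cat > e.py <<'E'
from h import *
s=monitor.get_state(); print(s["clock"],s["eef_pos"],s["wrist_force"],s["moment"])
im,d=vision.snapshot("wrist"); cv2.imwrite("pics/w3.png",cv2.resize(im[120:260,200:440],None,fx=3,fy=3,interpolation=2))
E
python3 e.py
```

```text
8.45 [ 0.59494508 -0.11923302  0.2510743 ] [ 1.13316213 -0.36671569 -7.93157256] [-0.53894825 -0.27250667 -0.04374221]
```

View pics/w3.png

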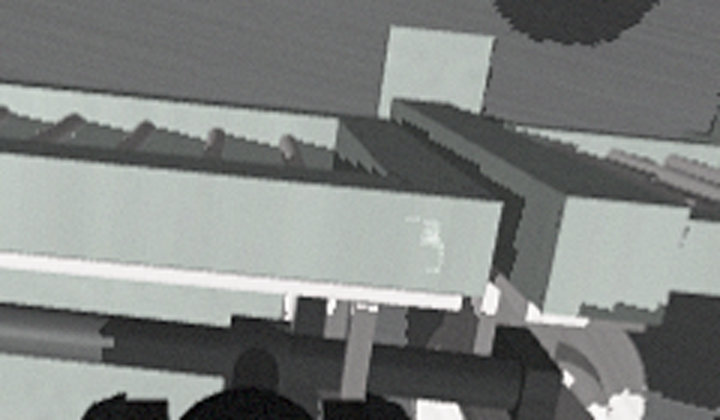

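The rod is lifted and the nose is still past the gate edge. I'll draw it along the gate, lowering slightly because the lever shortens.

Call:
step_arm(commands=[[-0.01, 0.1, -0.02, 0, 0], [-0.02, 0.12, -0.02, 0, 0], [-0.01, 0.12, -0.02, 0, 0], [-0.02, 0.12, -0.02, 0, 0], [-0.01, 0.12, -0.02, 0, 0]])

```text
clock: 8.92
eef_pos: [0.5931, -0.1018, 0.249]
tool_rot: [0.0, 0.993, 0.119, 0.0]
wrist_force: [-0.3, -1.1, -1.3]
grip_width: 0.0283
grasp_force: 30.0
```

Call:
step_arm(commands=[[-0.02, 0.1, -0.02, 0, 0], [-0.01, 0.1, -0.02, 0, 0], [-0.01, 0.1, -0.02, 0, 0], [0, 0, 0, 0, 0], [0, 0, 0, 0, 0]])

```text
clock: 9.33
eef_pos: [0.592, -0.0925, 0.2475]
tool_rot: [-0.0, 0.993, 0.119, 0.001]
wrist_force: [-1.3, 0.2, 3.4]
grip_width: 0.0282
grasp_force: 30.0
```

```bash
sed -i 's/w3/w4/' e.py; python3 e.py
```

```text
9.3333 [ 0.59203705 -0.09249124  0.24745439] [-1.32743456  0.17255347  3.37437716] [0.39674931 0.30550161 0.09320706]
```

View pics/w4.png

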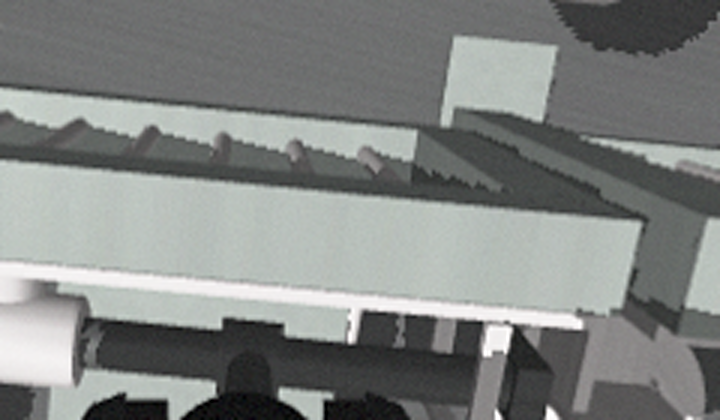

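The nose is now inside the gate edge (crop x about 550, edge about 640), so it is clear of the keeper. I'll swing the gate along its arc.

Call:
step_arm(commands=[[-0.265, 0.01, 0, -0.42, 0], [-0.265, 0.03, 0, -0.42, 0], [-0.26, 0.04, 0, -0.42, 0], [-0.26, 0.05, 0, -0.42, 0], [-0.255, 0.06, 0, -0.42, 0]])

```text
clock: 9.8
eef_pos: [0.5536, -0.0873, 0.2474]
tool_rot: [-0.0, 1.0, 0.013, 0.002]
wrist_force: [0.6, 0.6, 2.1]
grip_width: 0.0282
grasp_force: 30.0
```

Call:
step_arm(commands=[[-0.25, 0.075, 0, -0.42, 0], [-0.25, 0.09, 0, -0.42, 0], [-0.245, 0.1, 0, -0.42, 0], [-0.24, 0.11, 0, -0.42, 0], [-0.23, 0.12, 0, -0.42, 0]])

```text
clock: 10.22
eef_pos: [0.5171, -0.073, 0.2476]
tool_rot: [0.0, 0.996, -0.092, 0.002]
wrist_force: [0.8, -1.3, 2.6]
grip_width: 0.0288
grasp_force: 30.0
```

Call:
step_arm(commands=[[0, 0, 0, 0, 0], [0, 0, 0, 0, 0], [0, 0, 0, 0, 0], [0, 0, 0, 0, 0], [0, 0, 0, 0, 0]])

```text
clock: 10.63
eef_pos: [0.5171, -0.073, 0.2472]
tool_rot: [0.0, 0.996, -0.09, 0.001]
wrist_force: [0.4, -0.5, 6.1]
grip_width: 0.0283
grasp_force: 30.0
```

```bash
cat > f.py <<'E'
from h import *
np.set_printoptions(precision=3,suppress=True)
s=monitor.get_state(); print(s["clock"],s["eef_pos"],s["wrist_force"],s["grasp_force"],s["grip_width"])
im,d=vision.snapshot("wrist"); cv2.imwrite("pics/w5.png",im); C=cam("wrist")
v,u=np.mgrid[0:420,0:560]; uu=cv2.undistortPoints(np.stack([u,v],-1).reshape(-1,1,2).astype(float),C[0],C[1])[:,0]
P=(np.c_[uu,np.ones(len(uu))]*d.reshape(-1,1))@C[2].T+C[3]
m=(abs(P[:,2]-.225)<.006)&(P[:,1]>-.13)&(P[:,1]<.06)&(P[:,0]>.48)&(P[:,0]<.62)&(v.ravel()<260)
Q=P[m]; f=np.polyfit(Q[:,1],Q[:,0],1); k=abs(Q[:,0]-np.polyval(f,Q[:,1]))<.012; f=np.polyfit(Q[k,1],Q[k,0],1); print("gate line",f,"angle",np.arctan(f[0])+np.arctan(.124),k.sum(),m.sum())
im,d=vision.snapshot("top"); C=cam("top"); cv2.imwrite("pics/top5.png",im)
for q in ("gate_edge","gate_hinge","lid_edge","bolt_nose"):
    for a in models.spot_point(q,"top")[:1]: print(q,round(a["p"],2),a["position"],at_z(C,a["position"],{"lid_edge":.058}.get(q,.215)))
E
python3 f.py
```

```text
10.6333 [ 0.517 -0.073  0.247] [ 0.395 -0.45   6.144] 30.030694431625307 0.028292141247020924
gate line [0.296 0.573] angle 0.41106809042724235 12441 13514
lid_edge 0.91 [287.8, 216.7] [ 0.485 -0.022  0.058]
bolt_nose 0.44 [150.9, 249.7] [0.359 0.413 0.215]
```

View pics/w5.png

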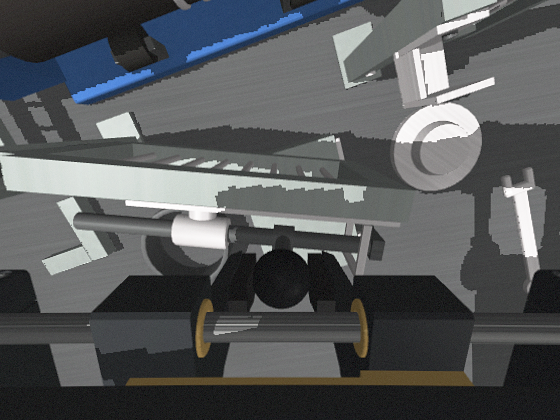

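The picture shows the gate open about 0.41 rad, the knob gripped at (280,278), the nose drawn back inside the latch edge at (375,245), and the lid still shut. The gate is still, so I'm handing the job in.

```bash
python3 -c "
from cell import workorder
print(workorder.job_done())"
```

```text
the job is handed in; nothing more can be done
None
```

The job is handed in with the lid pressed shut, the bolt lifted over the lip and drawn back (about 36 mm by estimate), and the gate held still by its knob at about 0.41 rad open; no verdict came back.

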